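# Build a compression load train on the test anvil

## Robot

A 7-joint arm with a two-finger parallel gripper is mounted at the origin on the work surface. World frame = base frame: x ahead of the robot, y to its left, z up, the work surface at z = 0. Lengths are in m, angles in rad, forces in N, time in s.
With the tool pointing down it reaches from about 0.35 to 0.9 m from the base axis. Payload 8.1 kg.
Tool frame: the origin (TCP) lies midway between the tips of the shut fingers; the grasp point (between the pads) lies 19 mm behind it; z points along the fingers, x is the direction in which the jaws open and shut, and the axes are right-handed (so a half turn about z gives the same grasp; the last joint's range is limited). The gripper opens to 92 mm and grips with 3 to 60 N. Pads are 19 mm wide; open, the fingers measure 130 mm over their backs; the gripper's body (75 mm by 190 mm) begins 47 mm behind the grasp point.
Start: joints at [-1.276, 0.434, 0.025, 1.573, -0.012, 1.134, -0.075], TCP at [0.242, 0.576, 0.227] pointing down, gripper open.
Joint ranges: [-2.62, 2.62], [-0.44, 2.09], [-1.27, 1.32], [0.08, 2.57], [-1.32, 4.46], [0.12, 2], [-2.74, 2.74]. Speed limits (rad/s): [2.22, 2.22, 3.01, 3.01, 3.14, 3.14, 3.14].

## Interface

Orientations are given as a rotation vector (axis times angle).
In Python, from cell import arm gives the robot as it stands. The module is installed in compiled form; this text tells all that it offers.
- The arm moves only by the tool play_rows, never from a script. Its argument "motion" is a list of rows, each a list of 7 numbers: the gripper's target within -1 to 1 (fully open at 1, half-way at 0, shut at -1), then the shift along the tool's x, y, z in mm, then the turn, a rotation vector about the tool's x, y, z in rad. In form: [[claw, tx, ty, tz, ax, ay, az], ...]. A call has 1 to 10 rows; each row is the pose to reach, as a shift and turn from the pose measured when the call began, along the tool's axes at that moment; what a row does not reach only later rows make up. A row lasts 1/10 s, in which the tool goes at most 50 mm and 8.59 degrees, less where a joint would pass 70% of its speed; a pose out of reach is approached as far as the arm can. A call with a gripper value outside its range is refused whole. The fingers move at their own pace and stop on an object; "force" is the grip in N (left out, the last holds). Time passes only in rows, so rows that repeat a pose let the fingers close. It gives the time, the measured TCP pose, the force and the opening at its end, in the units of the state.
- arm.observe(): the state, without advancing time (a new reading comes with each control period).
- arm.get_image(name): name is "scene" or "top" or "wrist"; returns a dict with "img" (384x512x3 uint8, blue, green, red), "depth" (384x512 float32, m along the optical axis (not along the pixel's ray), 0 where there is no reading), "K" (3x3 intrinsics, pixels), "rvec" (rotation vector, rad) and "tvec" (3), from world to camera coordinates, as OpenCV has them. Camera axes: x right, y down, z forward; pixel columns grow to the right and rows downward; lengths in m; the calibration is good to about 2 mm. A picture is of the moment at which its call begins.
- arm.sign_off(): hands the job in, once; it reports no verdict.
Trained networks look in a picture, given as the dict that the camera call returned (one of the last four; its "shot" number tells which), for a name from the list of things; names that differ only in an ending like _2 or _b are one class to them, and where a whole thing is asked for, a point or a joint stands for the part that bears it (a point fixed in the world has none). Each returns a list of dicts, best first, with "score" (0 to 1); they miss things now and then, are a little off and sometimes report something else, mostly with a low value. They report only what shows in the picture. A call takes as long as a camera call. They do not tell look-alikes from the thing itself.
- arm.look_for(picture, query): "box" ([left, top, width, height] as shares, 0 to 1, of the picture: columns of its width, rows of its height, round what is visible of it).
The state is a dict: "clock": time; "joints": joint angles; "dq": joint speeds; "joint_efforts": joint torques, N m; "position": TCP position; "ee_rot": TCP orientation; "force": force on the tool from outside, world axes, zero at the start; "ft_torque": the same for the moment, N m; "width": opening from 0.0 (shut) to 1.0 (fully open).
Only numpy, scipy, OpenCV 4.12 (cv2) and the standard library are available. Lean on these libraries where they do the work, as an engineer would, in place of code of your own. Each camera call takes 0.05 s, during which the arm holds its last target. There are 200 camera calls.

## Task

Build the load train for a pipe crush test on the round steel anvil of the blue load base, from the bottom up, one part after another: first the square steel plate lying flat, then the short wide pipe ring standing on its end, then the round steel platen with its hollow side up, and last the domed load button upright inside the platen's hollow. Keep everything centred over the anvil, leave the tall narrow tube standing where it is, and let go of the finished stack.

Things in the scene. Friction and masses are not known exactly. Their poses are not given: they have to be found in the camera images.
- anvil_top (a point): Centre of the top face of the anvil: a round bright steel disc 90 mm across and 18 mm high on a blue square base 120 x 120 mm and 22 mm high; base and anvil are fixed to the bench during a run. The point lies 40 mm above the bench; z is up, x and y run along the base's edges. Stands on the left or the right of the bench; a grey tray of flat test bars takes the other side.
- square_plate_mid (a point): Centre of the square steel plate, 60 x 60 mm and 20 mm high (point 10 mm above its underside), lying flat on the bench; x and y run square to its edges, z is up. About 0.55 kg. Goes first, onto the anvil.
- pipe_ring_mid (a point): Centre of the short wide ring cut from white plastic pipe, 50 mm outside, 38 mm inside diameter, 32 mm high (point 16 mm above its lower end), standing on its end; z along its axis. Goes second, on the square plate.
- dish_platen_mid (a point): Centre of the round steel platen, 60 mm across and 19 mm high (point 9.5 mm above its underside), lying with its hollow side up: a round recess 48 mm across and 5 mm deep with a rim around it 6 mm wide, so the floor of the recess is 14 mm above the underside. About 0.36 kg. z points up out of the recess. Goes third, on the pipe ring.
- load_button_mid (a point): Centre of the steel load button: a round plug 28 mm across and 36 mm high (point 18 mm above its underside) standing upright, sides straight up to 27 mm, top domed; z is up. About 0.13 kg. Goes last, into the platen's recess.
- tall_tube_mid (a point): Centre of the tall narrow tube of white plastic, 40 mm outside diameter and 80 mm high (point 40 mm above its lower end), standing on its end. Not part of the stack: leave it where it is.
Things that resemble listed ones, but are neither listed nor needed, are in the scene too. What is shaped like the part that bears pipe_ring_mid but green or yellow is not meant.

How it is judged:
On the way, in this order (a step that is already met when the one before it is completed fails the run):
1. the square plate lies centred on the anvil, released (horizontal distance between square_plate_mid and anvil_top below 0.012 m and z of square_plate_mid in the frame of anvil_top between 0.0075 and 0.0125 m and angle between square_plate_mid's own z axis and vertical below 0.08 rad and contact force between the fingers and square_plate below 0.1 N and linear speed of square_plate below 0.02 m/s), for 0.2 s.
2. the pipe ring stands centred on the square plate, released (horizontal distance between pipe_ring_mid and anvil_top below 0.012 m and z of pipe_ring_mid in the frame of anvil_top between 0.0335 and 0.0385 m and angle between pipe_ring_mid's own z axis and vertical below 0.08 rad and contact force between the fingers and pipe_ring below 0.1 N and linear speed of pipe_ring below 0.02 m/s), for 0.2 s.
3. the round platen lies centred on the pipe ring, hollow up, released (horizontal distance between dish_platen_mid and anvil_top below 0.012 m and z of dish_platen_mid in the frame of anvil_top between 0.059 and 0.064 m and angle between dish_platen_mid's own z axis and vertical below 0.08 rad and contact force between the fingers and dish_platen below 0.1 N and linear speed of dish_platen below 0.02 m/s), for 0.2 s.
At the end, for the whole second after the job is handed in: On the anvil, bottom up: square plate, pipe ring, platen (hollow up), button on the recess floor; each centre within 12 mm of the anvil axis and 2.5 mm of its proper height, upright within 0.08 rad, released, at rest; the tall tube upright within 20 mm of its start (all of step 1 and all of step 2 and all of step 3 and horizontal distance between load_button_mid and anvil_top below 0.012 m and z of load_button_mid in the frame of anvil_top between 0.0815 and 0.0865 m and angle between load_button_mid's own z axis and vertical below 0.08 rad and contact force between the fingers and load_button below 0.1 N and linear speed of load_button below 0.02 m/s and distance of tall_tube_mid from where it was at the start of the episode below 0.02 m and angle between tall_tube_mid's own z axis and vertical below 0.1 rad); the robot touches nothing.
It fails at once if the tall tube is moved or knocked over (distance of tall_tube_mid from where it was at the start of the episode above 0.02 m or angle between tall_tube_mid's own z axis and vertical above 0.4 rad).
It also fails if it takes over 109 s, if anything falls off the work surface, if the arm or the gripper's body presses on something with over 40 N, if the wrist force passes 120 N, or if a joint passes its speed limit or range.

## Working session

There is one attempt and no reset: what is moved stays moved. The work goes in short steps, Python scripts to look and compute and a tool call to move; the robot and the scene stay as the last step left them, time stands still between calls to the robot, and variables do not carry over. Pictures are saved under pics/ and viewed, on a budget of 14 in all, crops included, one or two more only if the job needs it, and the job is handed in when it is done.

Besides the shell and the picture viewer there is one more tool, called after "Call:" in YAML: its name, and indented under it one key for each argument. play_rows: Moves the arm, as the interface text tells. Its arguments: {"type":"object","properties":{"motion":{"type":"array"},"force":{"type":"number"}},"required":["motion"]}

```bash
mkdir -p pics; cat > h.py <<'E'
import numpy as np, cv2
from cell import arm
def save(p,f): cv2.imwrite('pics/'+f,p['img'])
def cloud(p):
    d=p['depth'];K=p['K'];v,u=np.indices(d.shape)
    c=np.stack([(u-K[0,2])/K[0,0]*d,(v-K[1,2])/K[1,1]*d,d],-1)
    R=cv2.Rodrigues(np.array(p['rvec'],float))[0]
    w=(c-np.ravel(p['tvec']))@R
    w[d==0]=np.nan
    return w
E
python3 - <<'E'
from h import *
s=arm.observe();print({k:np.round(s[k],3) for k in('clock','position','ee_rot','width','force')})
P={n:arm.get_image(n) for n in('top','scene')}
for n,p in P.items():
    save(p,n+'0.png');w=cloud(p)
    for q in('anvil_top','square_plate_mid','pipe_ring_mid','dish_platen_mid','load_button_mid','tall_tube_mid'):
        for r in arm.look_for(p,q)[:4]:
            b=np.array(r['box'])*[512,384,512,384];c=b[:2]+b[2:]/2
            print(n,q,round(r['score'],2),b.round(),np.round(w[int(c[1]),int(c[0])],3))
E
```

```text
{'clock': np.float64(0.0), 'position': array([0.242, 0.576, 0.226]), 'ee_rot': array([ 2.616e+00,  1.738e+00, -2.000e-03]), 'width': np.float64(0.998), 'force': array([ 0.157, -0.204,  0.478])}
top anvil_top 0.82 [309. 230.  70.  65.] [ 0.482 -0.243  0.038]
top anvil_top 0.35 [116. 174.  30.  27.] [0.65  0.214 0.013]
top square_plate_mid 0.93 [241. 204.  36.  32.] [ 0.576 -0.066  0.017]
top square_plate_mid 0.21 [116. 174.  31.  29.] [0.646 0.214 0.014]
top pipe_ring_mid 0.78 [342. 140.  25.  20.] [ 0.73  -0.283 -0.001]
top pipe_ring_mid 0.76 [242. 103.  25.  25.] [ 0.811 -0.059 -0.004]
top pipe_ring_mid 0.67 [302. 175.  25.  22.] [ 0.65  -0.191 -0.002]
top pipe_ring_mid 0.67 [384. 127.  27.  24.] [ 0.754 -0.381 -0.   ]
top dish_platen_mid 0.85 [120. 174.  27.  29.] [0.648 0.21  0.012]
top tall_tube_mid 0.74 [224. 268.  22.  21.] [ 0.446 -0.011 -0.001]
scene anvil_top 0.92 [192. 132.  64.  46.] [ 0.511 -0.218  0.037]
scene square_plate_mid 0.81 [254. 186.  35.  32.] [ 0.595 -0.051  0.021]
scene pipe_ring_mid 0.96 [206. 262.  27.  32.] [ 0.802 -0.066 -0.   ]
scene pipe_ring_mid 0.87 [101. 190.  24.  24.] [ 0.737 -0.386  0.001]
scene pipe_ring_mid 0.82 [136. 197.  30.  24.] [ 0.719 -0.293  0.004]
scene pipe_ring_mid 0.78 [202. 188.  17.  24.] [ 0.629 -0.191 -0.002]
scene dish_platen_mid 0.65 [372. 256.  31.  29.] [0.653 0.221 0.012]
scene load_button_mid 0.45 [311. 197.  14.  20.] [0.573 0.049 0.033]
scene tall_tube_mid 0.95 [304. 145.  17.  34.] [ 0.469 -0.003  0.059]
```

```bash
python3 - <<'E'
import cv2,numpy as np
a=cv2.imread('pics/top0.png')[80:310,90:430];b=cv2.imread('pics/scene0.png')[100:310,80:420]
cv2.imwrite('pics/a.png',cv2.resize(a,(800,541),interpolation=cv2.INTER_CUBIC));cv2.imwrite('pics/b.png',cv2.resize(b,(800,494),interpolation=cv2.INTER_CUBIC))
E
```

```text
(no output)
```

View pics/a.png

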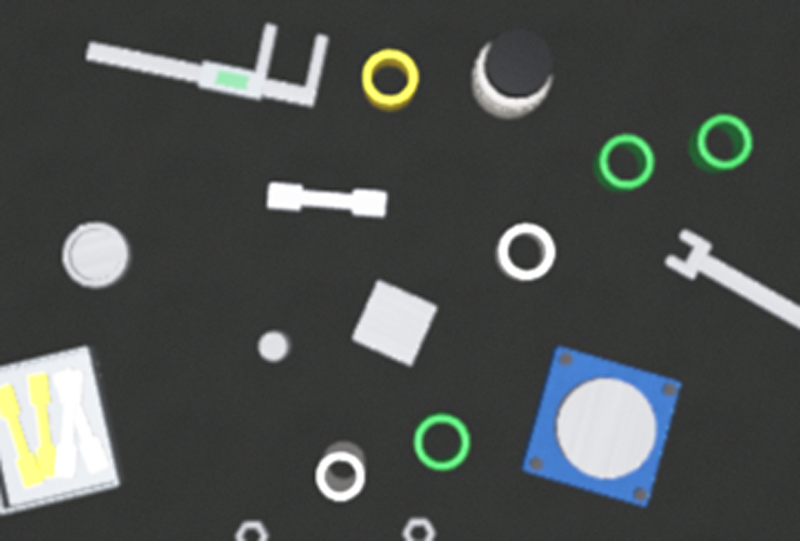

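View pics/b.png

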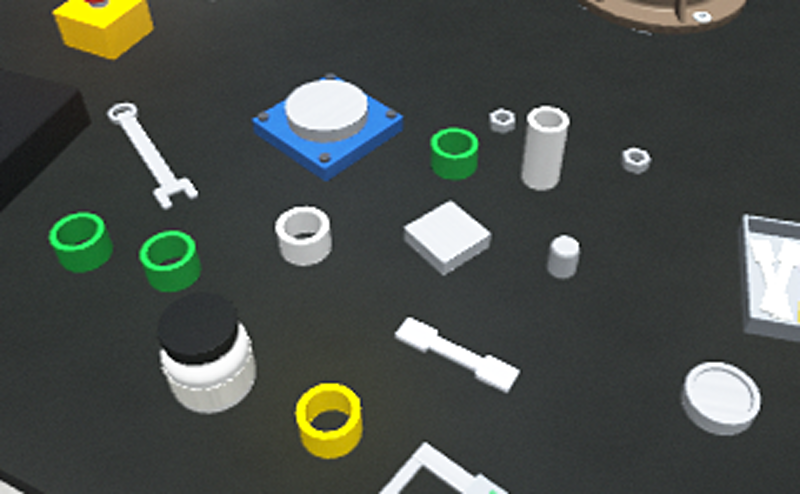

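The wanted things in the 2.35x top crop are the plate (395,323), white ring (526,251), platen (96,255), button (273,346), anvil (606,427) and tall tube (341,475). Ring look-alikes are green at (626,161), (723,141) and (441,441), and yellow at (390,78). The tall white tube and the capped bottle (512,70) could also be mistaken. By description it is the white short ring at (526,251), and the scene crop confirms this.

```bash
cat >> h.py <<'E'
def blob(w,xy,zlo,zhi,r):
    m=(np.hypot(w[...,0]-xy[0],w[...,1]-xy[1])<r)&(w[...,2]>zlo)&(w[...,2]<zhi)
    q=w[m][:,:2].astype(np.float32)
    if len(q)<5: return None
    R=cv2.minAreaRect(q*1000);c,rad=cv2.minEnclosingCircle(q*1000)
    return len(q),np.round(R[0],1),np.round(R[1],1),round(R[2],1),'circ',np.round(c,1),round(rad,1),'mean',np.round(q.mean(0)*1000,1)
E
python3 - <<'E'
from h import *
for n in('top','scene'):
    w=cloud(arm.get_image(n))
    for nm,xy,lo,hi,r in(('anvil',(.49,-.23),.03,.05,.07),('base',(.49,-.23),.015,.05,.1),('plate',(.586,-.06),.014,.03,.06),('ring',(.64,-.185),.024,.045,.05),('platen',(.65,.215),.009,.03,.055),('button',(.57,.05),.02,.05,.04),('tube',(.455,-.005),.07,.09,.05),('green',(.47,-.1),.024,.045,.045)):
        print(n,nm,blob(w,xy,lo,hi,r))
s=arm.observe();from scipy.spatial.transform import Rotation as R
print(R.from_rotvec(s['ee_rot']).as_matrix().round(3))
E
```

```text
top anvil (1409, array([ 482.8, -252.4]), array([89.6, 87.4]), 89.5, 'circ', array([ 483.2, -252.1]), 45.2, 'mean', array([ 483.1, -251.7], dtype=float32))
top base (3027, array([ 482.8, -252.6]), array([121. , 119.9]), 72.8, 'circ', array([ 483.1, -251.5]), 82.3, 'mean', array([ 484. , -249.7], dtype=float32))
top plate (743, array([581.3, -61.8]), array([59.8, 59.9]), 64.7, 'circ', array([581.4, -62.5]), 40.7, 'mean', array([581.2, -61.7], dtype=float32))
top ring (180, array([ 644.9, -184.1]), array([47.7, 48.3]), 43.7, 'circ', array([ 645. , -184.2]), 24.8, 'mean', array([ 644.9, -183.8], dtype=float32))
top platen (594, array([648. , 215.1]), array([58.7, 57.3]), 88.7, 'circ', array([648.4, 215.2]), 30.1, 'mean', array([648.6, 215.2], dtype=float32))
top button (128, array([561.6,  49.2]), array([25.9, 23.8]), 89.6, 'circ', array([561.7,  49.6]), 13.7, 'mean', array([561.7,  49. ], dtype=float32))
top tube (146, array([450.5, -12. ]), array([36.6, 38.6]), 89.9, 'circ', array([450.1, -12.2]), 20.1, 'mean', array([450.6, -11.9], dtype=float32))
top green (187, array([ 472.5, -102.
[... 723 characters left out ...]
], dtype=float32))
scene platen (724, array([649.9, 217.2]), array([59.4, 57.9]), 10.1, 'circ', array([649.7, 218.1]), 30.6, 'mean', array([650.8, 218.1], dtype=float32))
scene button (123, array([563.8,  51.8]), array([26.8, 23.9]), 58.5, 'circ', array([562.8,  52. ]), 14.4, 'mean', array([566.8,  53.1], dtype=float32))
scene tube (144, array([451.9,  -8.8]), array([38.6, 39.2]), 81.4, 'circ', array([451.9, -10.1]), 20.7, 'mean', array([452.7,  -8.6], dtype=float32))
scene green (146, array([ 471.8, -100.8]), array([51. , 44.8]), 24.9, 'circ', array([ 472.4, -101.2]), 26.0, 'mean', array([474.4, -99.8], dtype=float32))
[[ 0.388  0.922  0.   ]
 [ 0.922 -0.388  0.   ]
 [ 0.    -0.    -1.   ]]
```

```bash
cat > go.py <<'E'
import sys
from h import *
from scipy.spatial.transform import Rotation as R
x,y,z,yaw=map(float,sys.argv[1:5]) # mm, deg
s=arm.observe();M=R.from_rotvec(s['ee_rot']).as_matrix();t=np.array([x,y,z])-np.array(s['position'])*1000
cur=np.degrees(np.arctan2(M[1,0],M[0,0]));d=(yaw-cur+90)%180-90
a=np.radians(cur+d);X=np.array([np.cos(a),np.sin(a),0]);Z=np.array([0,0,-1.]);T=np.stack([X,np.cross(Z,X),Z],1)
print('shift',(M.T@t).round(1),'turn',R.from_matrix(M.T@T).as_rotvec().round(3),'yaw',cur.round(1),'pos',(np.array(s['position'])*1000).round(1),'w',round(s['width'],3),'F',np.round(s['force'],1),'t',round(s['clock'],1),'q1,7',np.round(s['joints'],2)[[0,6]])
E
python3 go.py 582 -60.5 150 65.8
```

```text
shift [-455.3  560.    76.7] turn [-0.    -0.     0.024] yaw 67.2 pos [242.1 576.2 226.8] w 1.002 F [-0.   0.3  0.3] t 0.8 q1,7 [-1.28 -0.08]
```

Call:
play_rows:
  motion:
    - [1,-30,37,0,0,0,0]
    - [1,-60,74,0,0,0,0]
    - [1,-95,117,0,0,0,0]
    - [1,-125,154,0,0,0,0]
    - [1,-155,191,0,0,0,0.01]
    - [1,-185,228,5,0,0,0.01]
    - [1,-215,265,10,0,0,0.02]
    - [1,-245,302,15,0,0,0.02]
    - [1,-275,339,20,0,0,0.024]
    - [1,-305,376,30,0,0,0.024]

```text
clock: 1.8
position: [0.4717, 0.1478, 0.1974]
ee_rot: [2.637, 1.707, 0.003]
force: [0.9, 1.4, -1.2]
width: 0.998
```

```bash
python3 go.py 582 -60.5 150 65.8
```

```text
shift [-145.   185.8   47.4] turn [ 0.001 -0.002  0.001] yaw 65.8 pos [471.7 147.8 197.4] w 0.998 F [ 0.9  1.4 -1.2] t 1.8 q1,7 [-0.6   0.81]
```

Call:
play_rows:
  motion:
    - [1,-27,35,0,0,0,0]
    - [1,-54,70,0,0,0,0]
    - [1,-82,105,10,0,0,0]
    - [1,-109,140,20,0,0,0]
    - [1,-130,168,35,0,0,0]
    - [1,-145,185.8,47,0,0,0]
    - [1,-145,185.8,47,0,0,0]
    - [1,-145,185.8,47,0,0,0]

```text
clock: 2.6
position: [0.5817, -0.0606, 0.1501]
ee_rot: [-2.638, -1.706, -0.002]
force: [-0.4, 1.0, 0.5]
width: 0.998
```

```bash
python3 go.py 582 -60.5 150 65.8; python3 - <<'E'
from h import *
p=arm.get_image('wrist');save(p,'w1.png');w=cloud(p)
print(blob(w,(.582,-.0605),.014,.03,.06))
E
```

```text
shift [0.2 0.2 0.1] turn [ 0.    -0.002 -0.   ] yaw 65.8 pos [581.7 -60.6 150.1] w 0.998 F [-0.4  1.   0.5] t 2.6 q1,7 [-0.2   1.32]
(3437, array([579.4, -60.5]), array([59.7, 60. ]), 64.9, 'circ', array([579.5, -60.4]), 41.5, 'mean', array([578.2, -60.1], dtype=float32))
```

View pics/w1.png

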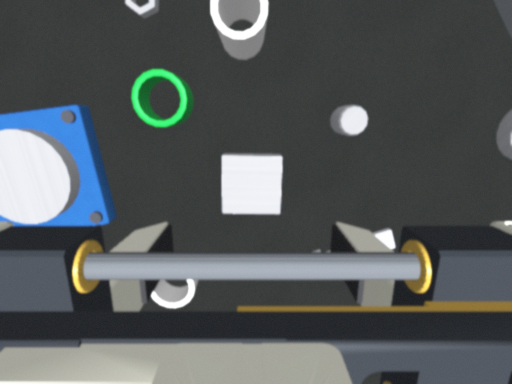

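The wrist view shows the plate at px (252,184), square to and centred between the jaws, with free space on both sides. I'll descend.

Call:
play_rows:
  motion:
    - [1,0,0,40,0,0,0]
    - [1,0,0,80,0,0,0]
    - [1,0,0,110,0,0,0]
    - [1,0,0,130,0,0,0]
    - [1,0,0,140,0,0,0]
    - [1,0,0,145,0,0,0]
    - [1,0,0,145,0,0,0]

```text
clock: 3.35
position: [0.5825, -0.0587, 0.006]
ee_rot: [-2.636, -1.709, -0.005]
force: [0.5, -0.7, 0.2]
width: 1.001
```

Call:
play_rows:
  motion:
    - [-1,0,0,0,0,0,0]
    - [-1,0,0,0,0,0,0]
    - [-1,0,0,0,0,0,0]
    - [-1,0,0,0,0,0,0]
    - [-1,0,0,0,0,0,0]
    - [-1,0,0,0,0,0,0]
    - [-1,0,0,0,0,0,0]
    - [-1,0,0,0,0,0,0]
  force: 40

```text
clock: 4.15
position: [0.5825, -0.0595, 0.0063]
ee_rot: [2.636, 1.708, 0.005]
force: [-1.3, -2.2, 6.8]
width: 0.65
```

Call:
play_rows:
  motion:
    - [-1,0,0,-10,0,0,0]
    - [-1,0,0,-40,0,0,0]
    - [-1,0,0,-80,0,0,0]
    - [-1,0,0,-120,0,0,0]
    - [-1,0,0,-140,0,0,0]
    - [-1,0,0,-140,0,0,0]

```text
clock: 4.75
position: [0.5838, -0.0595, 0.1495]
ee_rot: [2.634, 1.707, 0.012]
force: [-0.4, -0.5, -6.0]
width: 0.646
```

```bash
python3 go.py 483.5 -250.5 120 65.8; python3 - <<'E'
from h import *
p=arm.get_image('wrist');save(p,'w2.png');w=cloud(p)
print(blob(w,(.4835,-.2505),.035,.045,.06))
E
```

```text
shift [-215.4  -13.7   28.4] turn [ 0.006 -0.005  0.002] yaw 65.9 pos [583.8 -59.5 149.5] w 0.646 F [-0.4 -0.5 -6. ] t 4.8 q1,7 [-0.2   1.32]
(5426, array([ 489.7, -239.4]), array([61.5, 89.4]), 53.2, 'circ', array([ 481.7, -250.2]), 45.1, 'mean', array([ 486.2, -240.1], dtype=float32))
```

View pics/w2.png

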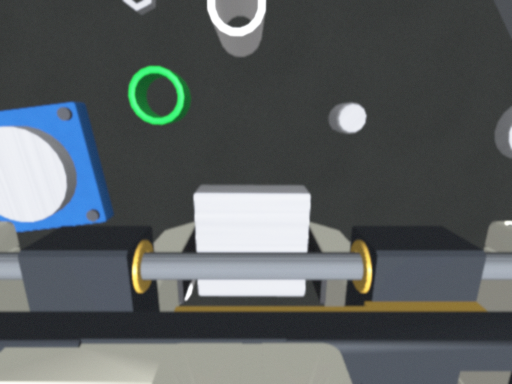

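```bash
cat >> h.py <<'E'
def plane(p,v0,v1,u0,u1,w):
    q=w[v0:v1,u0:u1].reshape(-1,3);q=q[~np.isnan(q[:,0])];c=q.mean(0);n=np.linalg.svd(q-c)[2][2];n*=np.sign(n[2])
    return c.round(4),n.round(3),q.min(0).round(4),q.max(0).round(4)
E
python3 - <<'E'
from h import *
p=arm.get_image('wrist');w=cloud(p)
print(plane(p,200,248,200,305,w)); print(w[186:300:6,250].round(4))
E
```

```text
(array([ 0.5675, -0.0532,  0.1608]), array([-0.001, -0.002,  1.   ]), array([ 0.5447, -0.0842,  0.1586]), array([ 0.5916, -0.0236,  0.1629]))
[[ 0.5523 -0.0476  0.1441]
 [ 0.5522 -0.0475  0.1575]
 [ 0.5543 -0.0484  0.1609]
 [ 0.5572 -0.0497  0.1609]
 [ 0.56   -0.051   0.1613]
 [ 0.5636 -0.0526  0.1595]
 [ 0.5663 -0.0538  0.1606]
 [ 0.5696 -0.0553  0.1599]
 [ 0.5727 -0.0567  0.1599]
 [ 0.5757 -0.0581  0.1601]
 [ 0.5787 -0.0594  0.1606]
 [ 0.5524 -0.0475  0.2257]
 [ 0.553  -0.0477  0.2282]
 [ 0.5541 -0.0482  0.2295]
 [ 0.5548 -0.0485  0.2316]
 [ 0.5571 -0.0496  0.2305]
 [ 0.5984 -0.0683  0.1607]
 [ 0.6017 -0.0697  0.161 ]
 [ 0.6051 -0.0712  0.1611]]
```

Call:
play_rows:
  motion:
    - [-1,-25,-1,0,0,0,0]
    - [-1,-60,-4,0,0,0,0]
    - [-1,-100,-6,0,0,0,0]
    - [-1,-140,-8,10,0,0,0]
    - [-1,-175,-11,20,0.006,-0.005,0]
    - [-1,-200,-12,28,0.006,-0.005,0]
    - [-1,-215,-13,28,0.006,-0.005,0]
    - [-1,-215,-13,28,0.006,-0.005,0]
    - [-1,-215,-13,28,0.006,-0.005,0]

```text
clock: 5.75
position: [0.4822, -0.249, 0.1167]
ee_rot: [-2.632, -1.707, 0.008]
force: [0.4, 0.2, -5.1]
width: 0.65
```

```bash
python3 go.py 484.5 -250.5 47 65.8
```

```text
shift [-0.3  3.1 69.7] turn [-0.006  0.002  0.002] yaw 65.9 pos [ 482.2 -249.   116.7] w 0.65 F [ 0.4  0.2 -5.1] t 5.8 q1,7 [0.14 1.71]
```

Call:
play_rows:
  motion:
    - [-1,0,2,25,-0.006,0.002,0.002]
    - [-1,0,3,45,-0.006,0.002,0.002]
    - [-1,0,3,57,-0.006,0.002,0.002]
    - [-1,0,3,63,-0.006,0.002,0.002]
    - [-1,0,3,66,-0.006,0.002,0.002]
    - [-1,0,3,67,-0.006,0.002,0.002]
    - [-1,0,3,68,-0.006,0.002,0.002]

```text
clock: 6.45
position: [0.4851, -0.2503, 0.0493]
ee_rot: [2.637, 1.706, 0.001]
force: [-0.2, 0.9, -4.8]
width: 0.646
```

```bash
python3 go.py 484.5 -250.5 47 65.8;  python3 - <<'E'
from h import *
p=arm.get_image('top');w=cloud(p);q=arm.get_image('scene');save(q,'s2.png')
E
```

```text
shift [-0.4 -0.5  2.3] turn [ 0.001 -0.     0.   ] yaw 65.8 pos [ 485.1 -250.3   49.3] w 0.646 F [-0.2  0.9 -4.8] t 6.5 q1,7 [0.17 1.75]
```

Call:
play_rows:
  motion:
    - [-1,0,0,1,0,0,0]
    - [-1,0,0,2,0,0,0]
    - [-1,0,0,2.5,0,0,0]
    - [-1,0,0,2.5,0,0,0]

```text
clock: 6.95
position: [0.4848, -0.2503, 0.0466]
ee_rot: [2.637, 1.706, 0.001]
force: [0.0, -0.5, -4.2]
width: 0.647
```

Call:
play_rows:
  motion:
    - [-1,0,0,1,0,0,0]
    - [-1,0,0,1.5,0,0,0]
    - [-1,0,0,1.5,0,0,0]

```text
clock: 7.25
position: [0.4849, -0.2503, 0.0463]
ee_rot: [2.637, 1.706, 0.002]
force: [-5.2, 2.6, 12.8]
width: 0.651
```

Call:
play_rows:
  motion:
    - [0.2,0,0,-0.5,0,0,0]
    - [0.7,0,0,-0.5,0,0,0]
    - [0.8,0,0,-0.5,0,0,0]
    - [0.8,0,0,-0.5,0,0,0]
    - [0.8,0,0,-10,0,0,0]
    - [0.8,0,0,-40,0,0,0]
    - [0.8,0,0,-80,0,0,0]
    - [1,0,0,-110,0,0,0]
    - [1,0,0,-110,0,0,0]

```text
clock: 8.15
position: [0.4871, -0.2518, 0.1611]
ee_rot: [2.632, 1.702, 0.009]
force: [0.5, -1.2, -0.3]
width: 0.989
```

```bash
python3 go.py 645.5 -183 130 -16; python3 - <<'E'
from h import *
w=cloud(arm.get_image('wrist'));print(blob(w,(.4835,-.2505),.05,.075,.06))
w=cloud(arm.get_image('scene'));print(blob(w,(.4835,-.2505),.05,.075,.06))
E
```

```text
shift [127.7 115.9  32.3] turn [ 0.006 -0.007  1.427] yaw 65.8 pos [ 487.1 -251.8  161.1] w 0.989 F [ 0.5 -1.2 -0.3] t 8.2 q1,7 [0.12 1.69]
(4253, array([ 482.4, -250.2]), array([60. , 60.2]), 65.4, 'circ', array([ 482.2, -250.3]), 41.5, 'mean', array([ 480.7, -249.4], dtype=float32))
(425, array([ 485.5, -247.9]), array([61.7, 62.1]), 66.6, 'circ', array([ 487. , -247.6]), 40.9, 'mean', array([ 489.4, -245.7], dtype=float32))
```

```bash
python3 go.py 645.5 -183 120 65.8
```

```text
shift [127.2 118.4  37.9] turn [ 0.003 -0.001  0.   ] yaw 65.8 pos [ 485.2 -250.5  157.3] w 0.996 F [ 0.   0.8 -0.9] t 8.2 q1,7 [0.12 1.69]
```

Call:
play_rows:
  motion:
    - [1,25,23,0,0,0,0]
    - [1,50,46,0,0,0,0]
    - [1,80,74,10,0,0,0]
    - [1,105,97,20,0,0,0]
    - [1,120,112,32,0,0,0]
    - [1,127,118.5,38,0,0,0]
    - [1,127,118.5,38,0,0,0]
    - [1,127,118.5,38,0,0,0]

```text
clock: 9.05
position: [0.6441, -0.1843, 0.1196]
ee_rot: [2.637, 1.704, 0.002]
force: [-0.8, -0.3, -0.2]
width: 0.999
```

```bash
python3 go.py 645.5 -183 6 65.8; python3 - <<'E'
from h import *
p=arm.get_image('wrist');save(p,'w3.png');w=cloud(p);print(blob(w,(.6455,-.183),.024,.045,.05))
E
```

```text
shift [  1.8   0.5 113.6] turn [ 0.002 -0.    -0.001] yaw 65.7 pos [ 644.1 -184.3  119.6] w 0.999 F [-0.8 -0.3 -0.2] t 9.1 q1,7 [0.   1.53]
(1196, array([ 643. , -183.3]), array([48.9, 48.9]), 66.4, 'circ', array([ 643.1, -183.3]), 24.9, 'mean', array([ 642.7, -183. ], dtype=float32))
```

View pics/w3.png

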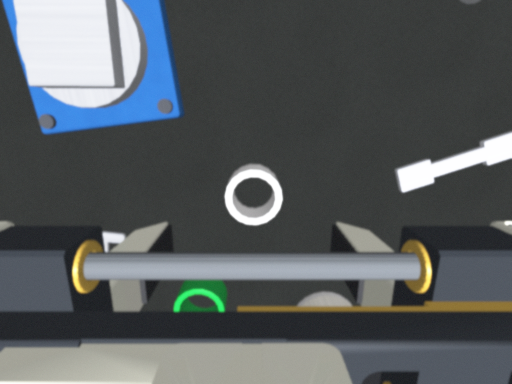

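Call:
play_rows:
  motion:
    - [1,1,0,40,0,0,0]
    - [1,1,0,75,0,0,0]
    - [1,1,0,95,0,0,0]
    - [1,1,0,107,0,0,0]
    - [1,1,0,112,0,0,0]
    - [1,1,0,113,0,0,0]

```text
clock: 9.7
position: [0.645, -0.1845, 0.0078]
ee_rot: [2.637, 1.702, 0.003]
force: [0.1, -0.6, -0.5]
width: 1.001
```

Call:
play_rows:
  motion:
    - [-1,0,0,0,0,0,0]
    - [-1,0,0,0,0,0,0]
    - [-1,0,0,0,0,0,0]
    - [-1,0,0,0,0,0,0]
    - [-1,0,0,0,0,0,0]
    - [-1,0,0,0,0,0,0]
    - [-1,0,0,0,0,0,0]
    - [-1,0,0,0,0,0,0]
  force: 15

```text
clock: 10.5
position: [0.645, -0.1843, 0.0079]
ee_rot: [2.637, 1.702, 0.004]
force: [-1.3, 0.8, 1.1]
width: 0.539
```

Call:
play_rows:
  motion:
    - [-1,0,0,-10,0,0,0]
    - [-1,0,0,-40,0,0,0]
    - [-1,0,0,-80,0,0,0]
    - [-1,0,0,-120,0,0,0]
    - [-1,0,0,-145,0,0,0]
    - [-1,0,0,-145,0,0,0]

```text
clock: 11.1
position: [0.6468, -0.1852, 0.158]
ee_rot: [2.633, 1.699, 0.012]
force: [0.4, -0.3, -0.3]
width: 0.538
```

```bash
python3 go.py 484.5 -250.5 140 65.8; python3 - <<'E'
from h import *
p=arm.get_image('wrist');save(p,'w4.png');w=cloud(p)
s=np.array(arm.observe()['position']);print(s, blob(w,s[:2],s[2]+.01,s[2]+.035,.04))
E
```

```text
shift [-126.4 -121.1   16.5] turn [ 0.011 -0.002 -0.003] yaw 65.7 pos [ 646.8 -185.2  158. ] w 0.538 F [ 0.4 -0.3 -0.3] t 11.1 q1,7 [-0.01  1.52]
[ 0.64562105 -0.18469834  0.15545729] (4518, array([ 641.6, -179.6]), array([52.8, 65.6]), 7.4, 'circ', array([ 635.9, -180.3]), 38.5, 'mean', array([ 639.3, -182.2], dtype=float32))
```

View pics/w4.png

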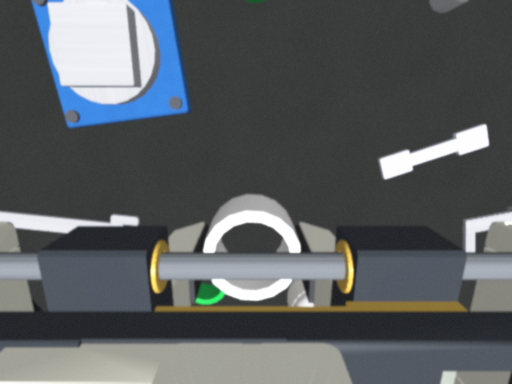

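Call:
play_rows:
  motion:
    - [-1,-20,-19,0,0,0,0]
    - [-1,-50,-48,0,0,0,0]
    - [-1,-80,-76,0,0,0,0]
    - [-1,-105,-100,10,0,0,0]
    - [-1,-120,-114,17,0.005,0,0]
    - [-1,-126,-120,17,0.005,0,0]
    - [-1,-126,-120,17,0.005,0,0]
    - [-1,-126,-120,17,0.005,0,0]

```text
clock: 11.95
position: [0.4858, -0.2494, 0.1374]
ee_rot: [2.637, 1.704, 0.005]
force: [0.4, 0.1, 0.2]
width: 0.541
```

```bash
python3 go.py 484 -250.5 68 65.8
```

```text
shift [-1.8 -1.4 69.4] turn [ 0.003 -0.002 -0.001] yaw 65.7 pos [ 485.8 -249.4  137.4] w 0.541 F [0.4 0.1 0.2] t 11.9 q1,7 [0.13 1.7 ]
```

Call:
play_rows:
  motion:
    - [-1,-1,-1,25,0.003,-0.002,0]
    - [-1,-2,-1,45,0.003,-0.002,0]
    - [-1,-2,-1,57,0.003,-0.002,0]
    - [-1,-2,-1,63,0.003,-0.002,0]
    - [-1,-2,-1,66,0.003,-0.002,0]
    - [-1,-2,-1,68,0.003,-0.002,0]
    - [-1,-2,-1,68.5,0.003,-0.002,0]
    - [-1,-2,-1,68.5,0.003,-0.002,0]

```text
clock: 12.75
position: [0.4846, -0.251, 0.0694]
ee_rot: [2.638, 1.704, 0.001]
force: [0.4, 0.0, -0.8]
width: 0.541
```

Call:
play_rows:
  motion:
    - [-1,0,0,0.6,0,0,0]
    - [-1,0,0,0.6,0,0,0]

```text
clock: 12.95
position: [0.4848, -0.2511, 0.0691]
ee_rot: [2.638, 1.704, 0.001]
force: [-0.3, 0.1, -0.4]
width: 0.539
```

Call:
play_rows:
  motion:
    - [-1,0,0,1,0,0,0]
    - [-1,0,0,1.5,0,0,0]
    - [-1,0,0,1.5,0,0,0]

```text
clock: 13.25
position: [0.4849, -0.2511, 0.0678]
ee_rot: [2.638, 1.703, 0.002]
force: [-0.7, 0.9, 3.3]
width: 0.54
```

Contact at z 67.8 as expected, so I'll release.

Call:
play_rows:
  motion:
    - [0.3,0,0,0,0,0,0]
    - [0.6,0,0,0,0,0,0]
    - [0.8,0,0,0,0,0,0]
    - [0.8,0,0,0,0,0,0]
    - [0.8,0,0,-10,0,0,0]
    - [0.8,0,0,-40,0,0,0]
    - [0.8,0,0,-80,0,0,0]
    - [1,0,0,-120,0,0,0]
    - [1,0,0,-135,0,0,0]
    - [1,0,0,-135,0,0,0]

```text
clock: 14.25
position: [0.4861, -0.2518, 0.2063]
ee_rot: [2.634, 1.701, 0.007]
force: [-0.6, -0.5, -0.7]
width: 0.998
```

```bash
python3 go.py 649 216.5 200 65.8; python3 - <<'E'
from h import *
w=cloud(arm.get_image('wrist'))
for lo,hi in((.035,.047),(.052,.07),(.08,.105)):print(blob(w,(.4835,-.2505),lo,hi,.06))
w=cloud(arm.get_image('scene'))
for lo,hi in((.052,.07),(.083,.105)):print(blob(w,(.4835,-.2505),lo,hi,.06))
E
```

```text
shift [493.9 -44.2   6.3] turn [ 0.008 -0.001 -0.002] yaw 65.7 pos [ 486.1 -251.8  206.3] w 0.998 F [-0.6 -0.5 -0.7] t 14.2 q1,7 [0.1  1.67]
(1612, array([ 480.4, -251.4]), array([88.4, 89.2]), 10.2, 'circ', array([ 481. , -251.4]), 45.0, 'mean', array([ 466.9, -248.6], dtype=float32))
(2020, array([ 482.3, -250.2]), array([60. , 59.9]), 65.3, 'circ', array([ 482.4, -250.2]), 41.7, 'mean', array([ 478.2, -247.9], dtype=float32))
(1053, array([ 482.3, -251.1]), array([49. , 48.9]), 67.9, 'circ', array([ 482.9, -251.1]), 25.1, 'mean', array([ 482.5, -250.9], dtype=float32))
(266, array([ 485.6, -248.2]), array([63.6, 60.3]), 65.7, 'circ', array([ 485.9, -248.6]), 41.2, 'mean', array([ 497.4, -240.5], dtype=float32))
(163, array([ 486. , -249.1]), array([51.4, 46.9]), 29.4, 'circ', array([ 485.4, -248.2]), 26.0, 'mean', array([ 487.4, -248.3], dtype=float32))
```

Call:
play_rows:
  motion:
    - [1,25,-2,0,0,0,0]
    - [1,65,-6,0,0,0,0]
    - [1,110,-10,0,0,0,0]
    - [1,155,-14,0,0,0,0]
    - [1,200,-18,0,0,0,0]
    - [1,245,-22,0,0,0,0]
    - [1,290,-26,0,0,0,0]
    - [1,335,-30,0,0,0,0]
    - [1,380,-34,0,0,0,0]
    - [1,425,-38,0,0,0,0]

```text
clock: 15.35
position: [0.6242, 0.1538, 0.2015]
ee_rot: [2.638, 1.704, -0.001]
force: [1.1, -0.4, 0.4]
width: 0.999
```

```bash
python3 go.py 649 216.5 120 65.8
```

```text
shift [67.5 -3.3 81.4] turn [ 0.001  0.002 -0.002] yaw 65.7 pos [624.2 153.8 201.5] w 0.999 F [ 1.1 -0.4  0.4] t 15.3 q1,7 [-0.49  0.93]
```

Call:
play_rows:
  motion:
    - [1,35,-2,20,0,0,0]
    - [1,55,-3,50,0,0,0]
    - [1,67,-3,75,0,0,0]
    - [1,67.5,-3,81,0,0,0]
    - [1,67.5,-3,81,0,0,0]
    - [1,67.5,-3,81,0,0,0]

```text
clock: 15.95
position: [0.6496, 0.2149, 0.1213]
ee_rot: [2.639, 1.701, -0.001]
force: [-0.1, -0.2, 0.6]
width: 1.001
```

```bash
python3 go.py 649 216.5 5 65.8; python3 - <<'E'
from h import *
p=arm.get_image('wrist');save(p,'w5.png');w=cloud(p);print(blob(w,(.649,.2165),.008,.03,.05))
E
```

```text
shift [  1.4  -1.4 116.3] turn [ 0.001  0.002 -0.003] yaw 65.6 pos [649.6 214.9 121.3] w 1.001 F [-0.1 -0.2  0.6] t 15.9 q1,7 [-0.54  0.87]
(3242, array([646.5, 217.1]), array([58.8, 58.7]), 41.0, 'circ', array([646.6, 216.8]), 29.8, 'mean', array([646.2, 217.2], dtype=float32))
```

View pics/w5.png

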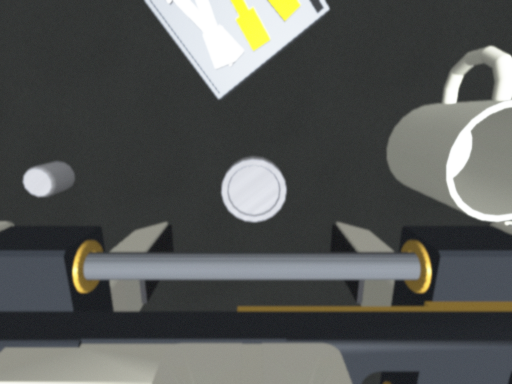

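The platen is centred at px (254,189) with its hollow up. A mug stands on the jaw's + side at px (450,150), so I'll check the clearance first.

```bash
python3 - <<'E'
from h import *
a=np.radians(65.7);X=np.array([np.cos(a),np.sin(a)]);Y=np.array([np.sin(a),-np.cos(a)])
for n in('top','wrist','scene'):
    w=cloud(arm.get_image(n));q=w.reshape(-1,3);q=q[~np.isnan(q[:,0])]
    r=q[:,:2]-[.6485,.2165];m=(np.abs(r@Y)<.15)&(r@X>.05)&(r@X<.3)&(q[:,2]>.03)&(q[:,2]<.14)
    if m.sum():
        i=np.c_[r@X,r@Y,q[:,2]][m];print(n,m.sum(),np.percentile(i,[1,50,99],axis=0).round(3).tolist())
E
```

```text
wrist 10686 [[0.056, -0.111, 0.031], [0.152, -0.045, 0.064], [0.2, -0.002, 0.133]]
scene 2445 [[0.056, -0.075, 0.031], [0.16, -0.012, 0.062], [0.201, 0.013, 0.133]]
```

```bash
python3 - <<'E'
from h import *
for n in('wrist','scene'):
    w=cloud(arm.get_image(n));q=w.reshape(-1,3);q=q[~np.isnan(q[:,0])]
    r=q[:,:2]-[.6485,.2165];d=np.hypot(*r.T)
    m=(q[:,2]>.03)&(q[:,2]<.112)&(d>.05)&(d<.22)&(q[:,1]>.2);s=q[m]
    print(n,len(s),'bbox',np.percentile(s,[.5,50,99.5],axis=0).round(3).tolist(),'maxz',s[:,2].max(),'near',np.sort(d[m])[10])
    h=s[(s[:,2]>.06)]; print(cv2.minEnclosingCircle((h[:,:2]*1000).astype(np.float32)))
    an=np.degrees(np.arctan2(r[m][:,1],r[m][:,0]))
    print('angle range',np.percentile(an,[1,99]))
E
```

```text
wrist 10576 bbox [[0.612, 0.342, 0.03], [0.666, 0.376, 0.063], [0.717, 0.419, 0.091]] maxz 0.0918318956065527 near 0.1287320068464167
((665.1560668945312, 389.46893310546875), 56.79392623901367)
angle range [ 66.4039132  100.68698611]
scene 2398 bbox [[0.634, 0.344, 0.03], [0.697, 0.376, 0.062], [0.724, 0.418, 0.091]] maxz 0.09158339469086516 near 0.13078261139416789
((672.4078369140625, 387.38330078125), 52.82475662231445)
angle range [64.58326436 91.20809279]
```

The mug's nearest point is 129 mm away and the body corner radius is 102 mm, so it clears. Descending.

Call:
play_rows:
  motion:
    - [1,1,0,40,0,0,0]
    - [1,1,0,75,0,0,0]
    - [1,1,0,97,0,0,0]
    - [1,1,0,110,0,0,0]
    - [1,1,0,115,0,0,0]
    - [1,1,0,116,0,0,0]

```text
clock: 16.85
position: [0.6505, 0.2169, 0.0058]
ee_rot: [2.638, 1.703, 0.001]
force: [-0.0, 0.5, 0.4]
width: 1.004
```

Call:
play_rows:
  motion:
    - [-1,0,0,0,0,0,0]
    - [-1,0,0,0,0,0,0]
    - [-1,0,0,0,0,0,0]
    - [-1,0,0,0,0,0,0]
    - [-1,0,0,0,0,0,0]
    - [-1,0,0,0,0,0,0]
    - [-1,0,0,0,0,0,0]
    - [-1,0,0,0,0,0,0]
  force: 40

```text
clock: 17.65
position: [0.6507, 0.2168, 0.0062]
ee_rot: [2.638, 1.703, 0.002]
force: [-1.2, -1.0, 5.7]
width: 0.642
```

Call:
play_rows:
  motion:
    - [-1,0,0,-10,0,0,0]
    - [-1,0,0,-40,0,0,0]
    - [-1,0,0,-80,0,0,0]
    - [-1,0,0,-120,0,0,0]
    - [-1,0,0,-160,0,0,0]
    - [-1,0,0,-185,0,0,0]
    - [-1,0,0,-185,0,0,0]

```text
clock: 18.35
position: [0.6524, 0.2176, 0.1959]
ee_rot: [2.637, 1.702, 0.013]
force: [-0.5, -0.0, -2.2]
width: 0.644
```

```bash
python3 go.py 484.5 -250.5 190 65.8; python3 - <<'E'
from h import *
p=arm.get_image('wrist');save(p,'w6.png');w=cloud(p)
print(plane(p,205,245,225,280,w))
E
```

```text
shift [-495.7   39.8    3.6] turn [ 0.007 -0.005 -0.002] yaw 65.7 pos [652.4 217.6 195.9] w 0.644 F [-0.5 -0.  -2.2] t 18.4 q1,7 [-0.55  0.86]
(array([0.6398, 0.2226, 0.2037]), array([ 0.034, -0.021,  0.999]), array([0.6223, 0.204 , 0.2016]), array([0.6566, 0.2406, 0.2097]))
```

View pics/w6.png

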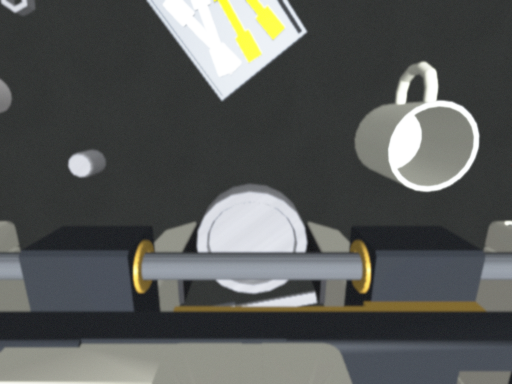

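Call:
play_rows:
  motion:
    - [-1,-25,2,0,0,0,0]
    - [-1,-65,5,0,0,0,0]
    - [-1,-110,9,0,0,0,0]
    - [-1,-155,12,0,0,0,0]
    - [-1,-200,16,0,0,0,0]
    - [-1,-245,20,0,0,0,0]
    - [-1,-290,23,0,0,0,0]
    - [-1,-335,27,0,0,0,0]
    - [-1,-380,30,0,0,0,0]
    - [-1,-425,34,0,0,0,0]

```text
clock: 19.4
position: [0.5048, -0.185, 0.1904]
ee_rot: [2.639, 1.704, 0.004]
force: [1.7, -0.4, -3.4]
width: 0.644
```

```bash
python3 go.py 485.5 -251 150 65.8
```

```text
shift [-68.1   9.5  40.3] turn [ 0.001 -0.002 -0.002] yaw 65.7 pos [ 504.8 -185.   190.4] w 0.644 F [ 1.7 -0.4 -3.4] t 19.4 q1,7 [0.   1.53]
```

Call:
play_rows:
  motion:
    - [-1,-35,5,5,0,0,0]
    - [-1,-58,8,15,0,0,0]
    - [-1,-68,9.5,30,0,0,0]
    - [-1,-68,9.5,40,0,0,0]
    - [-1,-68,9.5,40,0,0,0]
    - [-1,-68,9.5,40,0,0,0]

```text
clock: 20.0
position: [0.4856, -0.2494, 0.1497]
ee_rot: [-2.637, -1.705, -0.003]
force: [0.2, -0.2, -3.7]
width: 0.646
```

```bash
python3 go.py 485.5 -251 98 65.8
```

```text
shift [-1.7  0.6 51.7] turn [-0.    -0.002 -0.   ] yaw 65.8 pos [ 485.6 -249.4  149.7] w 0.646 F [ 0.2 -0.2 -3.7] t 20.0 q1,7 [0.13 1.69]
```

Call:
play_rows:
  motion:
    - [-1,-1,0.5,20,0,0,0]
    - [-1,-1.5,0.5,35,0,0,0]
    - [-1,-1.5,0.5,43,0,0,0]
    - [-1,-1.5,0.5,47,0,0,0]
    - [-1,-1.5,0.5,49,0,0,0]
    - [-1,-1.5,0.5,50,0,0,0]
    - [-1,-1.5,0.5,50,0,0,0]

```text
clock: 20.7
position: [0.4858, -0.251, 0.1002]
ee_rot: [-2.637, -1.706, -0.003]
force: [-0.6, 0.7, -2.7]
width: 0.641
```

Call:
play_rows:
  motion:
    - [-1,0,0,1,0,0,0]
    - [-1,0,0,1.3,0,0,0]
    - [-1,0,0,1.3,0,0,0]

```text
clock: 21.0
position: [0.4859, -0.251, 0.099]
ee_rot: [-2.637, -1.706, -0.004]
force: [0.7, -0.4, -2.6]
width: 0.643
```

Call:
play_rows:
  motion:
    - [-1,0,0,0.8,0,0,0]
    - [-1,0,0,1.3,0,0,0]
    - [-1,0,0,1.3,0,0,0]

```text
clock: 21.3
position: [0.486, -0.2511, 0.0982]
ee_rot: [-2.638, -1.706, -0.004]
force: [-1.4, 1.4, 4.7]
width: 0.645
```

Call:
play_rows:
  motion:
    - [0.4,0,0,0,0,0,0]
    - [0.6,0,0,0,0,0,0]
    - [0.8,0,0,0,0,0,0]
    - [0.8,0,0,0,0,0,0]
    - [0.8,0,0,-10,0,0,0]
    - [0.8,0,0,-40,0,0,0]
    - [0.8,0,0,-80,0,0,0]
    - [1,0,0,-115,0,0,0]
    - [1,0,0,-125,0,0,0]
    - [1,0,0,-125,0,0,0]

```text
clock: 22.3
position: [0.4867, -0.2518, 0.2252]
ee_rot: [2.636, 1.705, 0.008]
force: [-0.2, 0.1, -0.8]
width: 0.997
```

```bash
python3 go.py 562.5 51 200 65.8; python3 - <<'E'
from h import *
w=cloud(arm.get_image('wrist'))
for lo,hi in((.052,.07),(.098,.125)):print(blob(w,(.4835,-.2505),lo,hi,.06))
w=cloud(arm.get_image('scene'))
print(blob(w,(.4835,-.2505),.1,.125,.06), blob(w,(.451,-.011),.07,.09,.05))
E
```

```text
shift [307.2 -55.3  25.9] turn [ 0.005 -0.003 -0.   ] yaw 65.8 pos [ 486.7 -251.8  225.2] w 0.997 F [-0.2  0.1 -0.8] t 22.3 q1,7 [0.11 1.66]
(541, array([ 465.2, -242.7]), array([59.2, 23. ]), 66.3, 'circ', array([ 465.8, -243.1]), 31.4, 'mean', array([ 460.2, -241. ], dtype=float32))
(3017, array([ 482. , -250.2]), array([58.6, 58.8]), 66.5, 'circ', array([ 482.3, -250.3]), 29.8, 'mean', array([ 481.7, -250. ], dtype=float32))
(344, array([ 486.2, -248.4]), array([57.6, 57.4]), 43.4, 'circ', array([ 485.1, -247.5]), 30.6, 'mean', array([ 487. , -247.5], dtype=float32)) (141, array([451.2,  -9.1]), array([38.4, 38. ]), 2.9, 'circ', array([450.8,  -9.3]), 20.3, 'mean', array([452.5,  -8.8], dtype=float32))
```

```bash
python3 go.py 562.5 51 200 90; python3 - <<'E'
from h import *
from scipy.spatial.transform import Rotation as R
p=arm.get_image('wrist');s=arm.observe();M=R.from_rotvec(s['ee_rot']).as_matrix()
c=-cv2.Rodrigues(np.array(p['rvec'],float))[0].T@np.ravel(p['tvec']);print(M.T@(c-s['position']))
E
```

```text
shift [307.  -53.5  23.3] turn [ 0.001 -0.003 -0.423] yaw 65.8 pos [ 485.3 -251.   222.5] w 0.999 F [-0.8  0.7  0.2] t 22.4 q1,7 [0.11 1.66]
[-0.00078014 -0.07096792 -0.15837691]
```

Call:
play_rows:
  motion:
    - [1,25,-4,0,0,0,-0.05]
    - [1,65,-11,0,0,0,-0.1]
    - [1,110,-19,0,0,0,-0.2]
    - [1,155,-27,0,0,0,-0.3]
    - [1,200,-35,0,0,0,-0.4]
    - [1,245,-43,10,0,0,-0.423]
    - [1,285,-50,20,0,0,-0.423]
    - [1,307,-53.5,23,0,0,-0.423]
    - [1,307,-53.5,23,0,0,-0.423]
    - [1,307,-53.5,23,0,0,-0.423]

```text
clock: 23.45
position: [0.5614, 0.0509, 0.1983]
ee_rot: [-2.218, -2.221, 0.001]
force: [0.0, -0.5, -0.4]
width: 1.0
```

```bash
python3 go.py 562.5 51 120 90
```

```text
shift [-0.1  1.3 78.3] turn [-0.003 -0.002  0.001] yaw 90.1 pos [561.4  50.9 198.3] w 1.0 F [ 0.  -0.5 -0.4] t 23.4 q1,7 [-0.3   1.45]
```

Call:
play_rows:
  motion:
    - [1,0,1,35,0,0,0]
    - [1,0,1,65,0,0,0]
    - [1,0,1,78,0,0,0]
    - [1,0,1,78,0,0,0]
    - [1,0,1,78,0,0,0]

```text
clock: 23.95
position: [0.5626, 0.0502, 0.1211]
ee_rot: [-2.22, -2.22, 0.001]
force: [0.3, 0.7, 0.0]
width: 1.0
```

```bash
python3 go.py 562.5 51 11 90; python3 - <<'E'
from h import *
p=arm.get_image('wrist');save(p,'w7.png');w=cloud(p);print(blob(w,(.5625,.051),.025,.05,.04))
E
```

```text
shift [6.000e-01 1.000e-01 1.101e+02] turn [-0.002 -0.001 -0.   ] yaw 90.0 pos [562.6  50.2 121.1] w 1.0 F [0.3 0.7 0. ] t 23.9 q1,7 [-0.28  1.47]
(733, array([559. ,  50.9]), array([27.1, 25.9]), 83.6, 'circ', array([559.6,  51.1]), 13.9, 'mean', array([557.9,  50.9], dtype=float32))
```

View pics/w7.png

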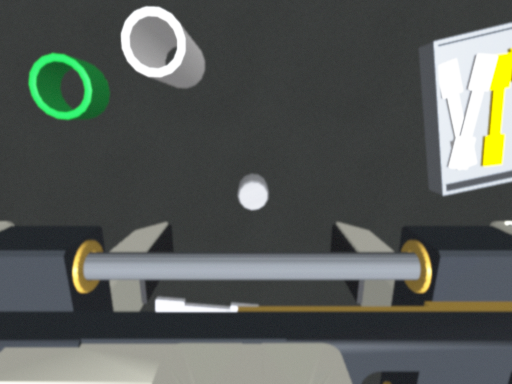

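The button at px (253,192) is centred, and the tube at (165,45) is well clear. Descending.

Call:
play_rows:
  motion:
    - [1,0.6,0,40,0,0,0]
    - [1,0.6,0,72,0,0,0]
    - [1,0.6,0,92,0,0,0]
    - [1,0.6,0,104,0,0,0]
    - [1,0.6,0,109,0,0,0]
    - [1,0.6,0,110,0,0,0]
    - [1,0.6,0,110,0,0,0]

```text
clock: 24.7
position: [0.5638, 0.0514, 0.0126]
ee_rot: [-2.22, -2.221, -0.003]
force: [-0.3, -0.5, 0.3]
width: 1.002
```

Call:
play_rows:
  motion:
    - [-0.2,0,0,0,0,0,0]
    - [-0.5,0,0,0,0,0,0]
    - [-1,0,0,0,0,0,0]
    - [-1,0,0,0,0,0,0]
    - [-1,0,0,0,0,0,0]
    - [-1,0,0,0,0,0,0]
    - [-1,0,0,0,0,0,0]
    - [-1,0,0,0,0,0,0]
    - [-1,0,0,0,0,0,0]
    - [-1,0,0,0,0,0,0]
  force: 25

```text
clock: 25.7
position: [0.5638, 0.0514, 0.0126]
ee_rot: [-2.22, -2.221, -0.003]
force: [0.3, 1.0, -1.2]
width: 0.296
```

Call:
play_rows:
  motion:
    - [-1,0,0,-10,0,0,0]
    - [-1,0,0,-40,0,0,0]
    - [-1,0,0,-80,0,0,0]
    - [-1,0,0,-120,0,0,0]
    - [-1,0,0,-160,0,0,0]
    - [-1,0,0,-190,0,0,0]
    - [-1,0,0,-190,0,0,0]

```text
clock: 26.4
position: [0.566, 0.0512, 0.2078]
ee_rot: [2.219, 2.219, 0.014]
force: [0.4, -0.2, -1.3]
width: 0.295
```

```bash
python3 go.py 485.5 -251 200 90; python3 - <<'E'
from h import *
p=arm.get_image('wrist');save(p,'w8.png')
E
```

```text
shift [-302.2  -80.6    6. ] turn [ 0.009 -0.004 -0.   ] yaw 90.0 pos [566.   51.2 207.8] w 0.295 F [ 0.4 -0.2 -1.3] t 26.4 q1,7 [-0.3   1.45]
```

View pics/w8.png

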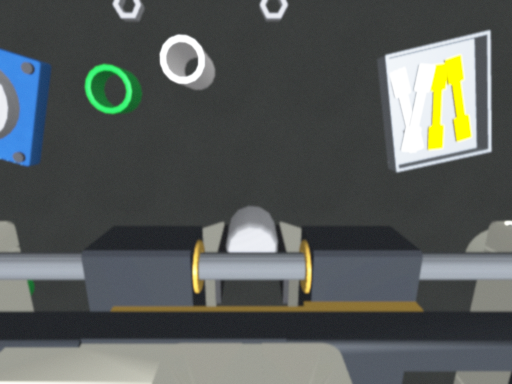

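Call:
play_rows:
  motion:
    - [-1,-25,-7,0,0,0,0]
    - [-1,-65,-17,0,0,0,0]
    - [-1,-110,-29,0,0,0,0]
    - [-1,-155,-41,0,0,0,0]
    - [-1,-200,-53,0,0,0,0]
    - [-1,-240,-64,5,0.005,0,0]
    - [-1,-280,-74,5,0.005,0,0]
    - [-1,-302,-80.5,5,0.005,0,0]
    - [-1,-302,-80.5,5,0.005,0,0]
    - [-1,-302,-80.5,5,0.005,0,0]

```text
clock: 27.45
position: [0.4835, -0.2507, 0.1978]
ee_rot: [-2.22, -2.217, -0.003]
force: [0.1, 1.2, -1.2]
width: 0.298
```

```bash
python3 go.py 485.5 -251 118.6 90
```

```text
shift [-0.7  2.1 79.2] turn [-0.002 -0.004 -0.001] yaw 89.9 pos [ 483.5 -250.7  197.8] w 0.298 F [ 0.1  1.2 -1.2] t 27.4 q1,7 [0.18 2.06]
```

Call:
play_rows:
  motion:
    - [-1,-0.3,1,30,-0.002,-0.004,0]
    - [-1,-0.5,1.8,52,-0.002,-0.004,0]
    - [-1,-0.5,1.8,65,-0.002,-0.004,0]
    - [-1,-0.5,1.8,72,-0.002,-0.004,0]
    - [-1,-0.5,1.8,75,-0.002,-0.004,0]
    - [-1,-0.5,1.8,77,-0.002,-0.004,0]
    - [-1,-0.5,1.8,77.5,-0.002,-0.004,0]
    - [-1,-0.5,1.8,77.5,-0.002,-0.004,0]

```text
clock: 28.25
position: [0.4855, -0.251, 0.1209]
ee_rot: [2.222, 2.219, 0.001]
force: [-0.1, -0.3, -1.9]
width: 0.295
```

Call:
play_rows:
  motion:
    - [-1,0,0,0.8,0,0,0]
    - [-1,0,0,1.2,0,0,0]
    - [-1,0,0,1.2,0,0,0]

```text
clock: 28.55
position: [0.4856, -0.2511, 0.1199]
ee_rot: [2.222, 2.219, 0.002]
force: [0.4, 0.0, -1.5]
width: 0.292
```

Call:
play_rows:
  motion:
    - [-1,0,0,1,0,0,0]
    - [-1,0,0,1.5,0,0,0]
    - [-1,0,0,1.5,0,0,0]

```text
clock: 28.85
position: [0.4857, -0.2511, 0.1185]
ee_rot: [2.222, 2.219, 0.002]
force: [-1.6, 1.3, 3.0]
width: 0.291
```

Contact at 118.5, matching the recess floor. I'll release gently and retreat.

Call:
play_rows:
  motion:
    - [-0.2,0,0,0,0,0,0]
    - [0,0,0,0,0,0,0]
    - [0.2,0,0,0,0,0,0]
    - [0.2,0,0,0,0,0,0]
    - [0.2,0,0,-10,0,0,0]
    - [0.2,0,0,-40,0,0,0]
    - [0.2,0,0,-80,0,0,0]
    - [0.2,0,0,-110,0,0,0]
    - [0.2,0,-30,-120,0,0,0]
    - [0.2,0,-30,-120,0,0,0]

```text
clock: 29.85
position: [0.4534, -0.2523, 0.2412]
ee_rot: [2.223, 2.215, 0.003]
force: [0.3, -0.4, -0.7]
width: 0.601
```

```bash
python3 go.py 485 -251 250 90; python3 - <<'E'
from h import *
p=arm.get_image('wrist');w=cloud(p)
for lo,hi,r in((.102,.118,.06),(.128,.155,.03)):print(blob(w,(.4835,-.2505),lo,hi,r))
p=arm.get_image('scene');w=cloud(p);print(blob(w,(.4835,-.2505),.1,.117,.06),blob(w,(.4835,-.2505),.125,.155,.03), blob(w,(.451,-.011),.07,.09,.05))
i=p['img'][90:210,150:350];cv2.imwrite('pics/s9.png',cv2.resize(i,(800,480),interpolation=cv2.INTER_CUBIC))
E
```

```text
shift [ 1.4 31.6 -8.7] turn [ 0.004  0.001 -0.004] yaw 89.8 pos [ 453.4 -252.3  241.2] w 0.601 F [ 0.3 -0.4 -0.7] t 29.9 q1,7 [0.17 2.06]
(1770, array([ 481.7, -250.2]), array([58.4, 58.8]), 88.0, 'circ', array([ 482.3, -250.1]), 30.0, 'mean', array([ 478.5, -249.8], dtype=float32))
(649, array([ 480.7, -251.1]), array([27.2, 25.7]), 56.8, 'circ', array([ 481.4, -251.4]), 14.0, 'mean', array([ 478.8, -251.3], dtype=float32))
(275, array([ 488.3, -246.9]), array([56. , 58.5]), 35.0, 'circ', array([ 486.4, -248.1]), 30.7, 'mean', array([ 493. , -243.4], dtype=float32)) (101, array([ 487. , -247.4]), array([21.6, 26.3]), 25.2, 'circ', array([ 485.4, -248. ]), 14.2, 'mean', array([ 489.4, -246.1], dtype=float32)) (141, array([451.1,  -8.8]), array([39.8, 38. ]), 9.8, 'circ', array([450.7,  -9.8]), 20.7, 'mean', array([452.6,  -8.6], dtype=float32))
```

View pics/s9.png

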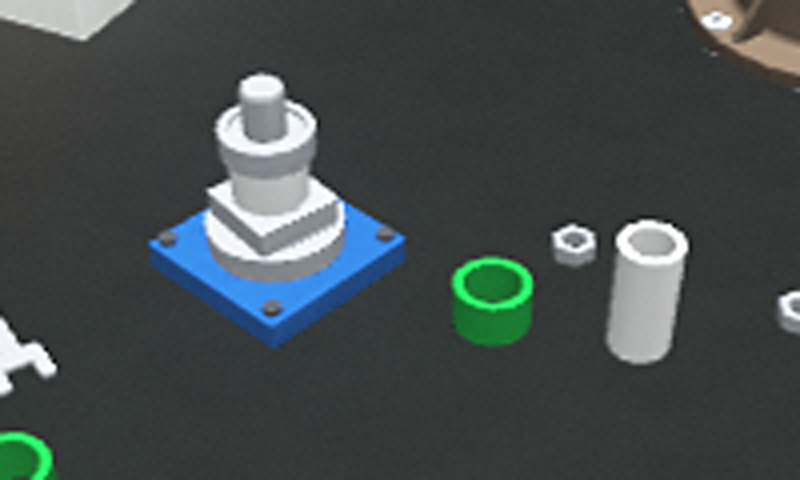

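The stack stands complete and centred at crop px (265,160), the button is upright in the platen, the tube at (650,290) is unmoved, and the gripper is clear. I'll hand it in.

```bash
python3 -c "
from cell import arm;print(arm.sign_off())"
```

```text
the job is handed in; nothing more can be done
None
```

I built the full stack on the anvil (square plate, white pipe ring, platen with its hollow up, domed button in the recess), let go of it and handed the job in at about 30 s. Sign-off gave no verdict.

**Centring:** my last checks put every part within about 2–3 mm of the anvil axis, against a 12 mm limit. The wrist and scene cameras disagree with each other by about 3–4 mm, so I compared each part with the anvil as seen in the same picture.

**Height:** each part touched down within 1 mm of its expected height.

**Release and tube:** the button is upright, the gripper is well clear of the stack, and the tall tube shows as unmoved to about 1 mm. No check failed.

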